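# Set the sliding stop of the card-stamping jig and square the cards up to it

## Robot

A 6-joint arm with a two-finger parallel gripper is mounted at the origin on a cart in front of the work surface, level with it; the furniture and walls round the work are solid. World frame = base frame: x ahead of the robot, y to its left, z up, the work surface at z = 0. Lengths are in m, angles in degrees, forces in N, time in s.
With the tool pointing down it reaches from about 0.15 to 0.775 m from the base axis. Payload 6.1 kg.
Tool frame: the origin (TCP) lies on the centre line of the jaws, within the pads' length; the fingertips stand 22 mm ahead of it and the grasp point (between the pads) lies 3 mm ahead of it; z points along the fingers, y is the line along which they close (so a half turn about z gives the same grasp; the last joint's range is limited). The gripper opens to 85 mm and grips with 20 to 120 N. Pads are 22 mm wide; open, the fingers measure 114 mm over their backs; the gripper's body (76 mm by 85 mm) begins 54 mm behind the grasp point. The pads swing forward as they close: fully open they stand 13 mm farther back than shut.
Start: joints at [-63.312, 7.208, -2.269, 80.523, 0, 90], TCP at [0.236, -0.469, 0.253] pointing down, gripper open.
Joint ranges: [-155.77, 155.77], [-54.66, 111.73], [-72.52, 77.12], [-102.08, 115.82], [-83.92, 84.16], [-180, 180]. Speed limits (degrees/s): [136.94, 136.94, 172.46, 180, 180, 180].

## Interface

Orientations are given as a 3x3 rotation matrix whose columns are the frame's x, y, z axes.
In Python, from cell import bot gives the robot as it stands.
- The arm moves only by the shell command python3 steer.py 'ROWS' [FORCE]. ROWS is a JSON list of rows, 1 to 5 of them, each of 5 numbers: dx, dy, dz in m, then a turn about the tool's z in degrees, then the opening from 0.0 (shut) to 1.0 (fully open); each row shifts and turns the commanded pose from where the row before left it, along the tool's axes as they then stand; what a row does not reach is not made up. A row lasts 1/12 s, in which the tool goes at most 0.0417 m and 7.16 degrees, less where a joint would pass 70% of its speed; a pose out of reach is approached as far as the arm can. The fingers move at their own pace and stop on an object; FORCE is the grip in N (left out, the last holds). Time passes only in rows, so rows that do not move let the fingers close. It prints the time, the measured TCP pose, the force, the opening and the grip force at its end.
- bot.get_obs(): the state, without advancing time (a new reading comes with each control period).
- bot.snapshot(name): name is "scene" or "side" or "wrist"; returns a dict with "image" (400x640x3 uint8, blue, green, red), "range_z" (400x640 float32, m along the optical axis (not along the pixel's ray), 0 where there is no reading), "intrinsics" (3x3 intrinsics, pixels), "R" (3x3) and "t" (3): a world point X has camera coordinates R X + t; the wrist camera has in their place "T_tool_cam" (4x4, takes a point from camera to tool coordinates, whose origin is the TCP and whose axes are the flange's). Camera axes: x right, y down, z forward; pixel columns grow to the right and rows downward; lengths in m; the calibration is good to about 2 mm. A picture is of the moment at which its call begins: read the wrist's pose just before it.
- bot.finish_job(): hands the job in; it is judged then, once.
The state is a dict: "clock": time; "q": joint angles; "dq": joint speeds; "joint_torque": joint torques, N m; "position": TCP position; "tool_rot": TCP orientation; "ft_force": force on the tool from outside, world axes, zero at the start; "moment": the same for the moment, N m; "gripper_width": opening from 0.0 (shut) to 1.0 (fully open); "gripper_force": force on a finger pad.
Only numpy, scipy, OpenCV 4.12 (cv2) and the standard library are available. Lean on these libraries where they do the work, as an engineer would, in place of code of your own. Each camera call takes 0.05 s, during which the arm holds its last target. There are 200 camera calls.

## Task

Set up the stamping jig for the stack of blank cards. With the fingertips, push the sliding stop along its notched rail, toward the robot, until its spring plunger drops into the middle one of the three notches; then push the card stack square against the fence and flat up against the stop, leaving the stop seated in that notch. Only push, never lift the cards, and leave the lot stamp, the tape roll, the white jar and the vial where they stand.

Things in the scene. Friction and masses are not known exactly. Their poses are not given: they have to be found in the camera images.
- jig: Fixed stamping jig: pale wooden board 10 mm thick, spanning x -130..130, y -100..90 mm about its origin, which is on the table. x runs along fence and rail, away from the robot; y left; z up. Fence: aluminium bar along x, face at y = -30 mm looking to +y, 14 mm thick, top 34 mm above the table. Behind it (y < -44 mm) a fixed guide frame lies folded back, below 30 mm above the table.
- stop (a joint): Travel of the sliding stop, m: 0 at the far end of the rail, growing toward the robot (jig -x), at most 0.100. The plunger seats in the three notches at 0.035, 0.065 (the middle one) and 0.095. Sliding takes about 1.2 N; leaving a notch about 8 N; within 4 mm of a notch the spring draws the stop in by itself.
- plunger (a joint): Height of the stop's spring plunger, m: about 0 when dropped into a notch, about 0.003 when riding on top of the rail. Its dark round knob, 17 mm wide, stands on the stop's black saddle, top about 65 mm above the table. It works by itself and need not be touched.
- stop_face (a point): Centre of the stop face, looking to jig -x at the robot and the cards: 32.5 mm from the fence, 8.5 mm above the board, axes as the jig. The stop is an aluminium blade 6 mm thick standing across the board from the fence 62 mm toward +y, 1.5 to 27.5 mm above the board; on its far side a black saddle 34 mm long straddles the rail and reaches 8 mm in front of the fence.
- stop_push (a point): Where a fingertip can push the stop toward the robot: on the blade's far side (looking to jig +x), 38 mm from the fence, 14.5 mm above the board. That side is bare from 8 to 62 mm from the fence. Moves with the stop; axes as the jig.
- middle_notch (a point): Middle notch, at the top of the rail, 34 mm above the table; axes as the jig. The three notches are slots 5 mm wide across the top edge of the fence bar, at jig x = 73, 43 and 13 mm, with an engraved line on the fence face below each. The plunger stands 16 mm behind (jig +x of) the stop face.
- fence (a point): Point on the fence face beside which the middle of the stack comes to lie, 8.5 mm above the board; same axes as the jig.
- cards: Stack of blank white cards, one solid block 77 (x) x 65 (y) x 17 mm, about 80 g, loose on the jig's board, roughly parallel to the jig with x along the jig's x. Origin: centre of its underside, 10 mm above the table. Home: -y side on the fence and +x end on the stop face, so its centre is 32.5 mm from the fence and 38.6 mm from the stop face.
- lot_stamp: Hand stamp, pale wooden block 20 x 32 x 18 mm with a dark turned handle, 54 mm high, standing loose on the board behind the fence; must stay. Origin: centre of its underside.
- tape_roll: Roll of tan tape lying flat, 96 mm across, 48 mm high, loose on the table; must stay. Origin: centre of its underside.
- jar_white: White jar with a white screw lid, 48 mm across, 40 mm high, loose on the table; must stay. Origin: centre of its underside.
- vial: Small gold screw-cap vial, 22 mm across, 29 mm high, standing loose on the table; must stay. Origin: centre of its underside.

How it is judged (in metres and radians):
On the way, in this order (a step that is already met when the one before it is completed fails the run):
1. the stop is seated in the middle notch, its plunger down (value of joint stop between 0.0625 and 0.0675 m and value of joint plunger below 0.0012 m), for 0.2 s.
2. the card stack is square against the fence and the stop (y of cards in the frame of fence below 0.0355 m and x of cards in the frame of stop_face above -0.0416 m and angle between the x axis of cards and the x axis of jig, either way round below 0.05 rad), for 0.2 s.
At the end, for the whole second after the job is handed in: The plunger is down in the middle notch (stop within 2.5 mm of 0.065), and the card stack lies flat and still on the board within 3 mm of the fence and of the stop face, square to the fence within 0.05 rad (all of step 1 and all of step 2 and height (world z) of cards between 0.007 and 0.013 m and angle between cards's own z axis and vertical below 0.05 rad and linear speed of cards below 0.01 m/s); the robot touches nothing.
It fails at once if the card stack is lifted off the board or tipped (height (world z) of cards above 0.02 m or angle between cards's own z axis and vertical above 0.25 rad).
It fails at once if the card stack is pushed off the board (height (world z) of cards below 0.005 m).
It fails at once if the lot stamp is moved or knocked over (distance of lot_stamp from where it was at the start of the episode above 0.015 m or angle between lot_stamp's own z axis and vertical above 0.3 rad).
It fails at once if the tape roll, the white jar or the vial is moved (distance of any of tape_roll, jar_white, vial from where it was at the start of the episode above 0.02 m).
It also fails if it takes over 58 s, if anything falls off the work surface, if the arm or the gripper's body presses on something with over 40 N, if the wrist force passes 120 N, or if a joint passes its speed limit or range.

## Working session

There is one attempt and no reset: what is moved stays moved. The work goes in short steps, Python scripts to look and compute and a shell command to move; the robot and the scene stay as the last step left them, time stands still between calls to the robot, and variables do not carry over. Pictures are saved under pics/ and viewed, at most 10 in all, crops included, and the job is handed in when it is done.

```bash
ls; mkdir -p pics; python3 - <<'E'
from cell import bot
import cv2, numpy as np
o=bot.get_obs(); print(o['clock'],o['position'],o['tool_rot'],o['gripper_width'])
for n in ("scene","side"):
    s=bot.snapshot(n); cv2.imwrite(f"pics/{n}0.png",s['image']); np.savez(f"{n}0.npz",**s)
    print(n,s['intrinsics'].round(1).tolist(),(-s['R'].T@s['t']).round(3),s['R'].round(3).tolist())
E
```

```text
cell.py
pics
steer.py
0.0 [ 0.23563121 -0.46871482  0.25253152] [[ 8.93457848e-01  4.49146469e-01 -7.23392490e-04]
 [ 4.49147051e-01 -8.93456704e-01  1.43000640e-03]
 [-4.03754612e-06 -1.60256004e-03 -9.99998716e-01]] 1.0017901518860675
scene [[457.1, 0.0, 323.0], [0.0, 457.1, 194.9], [0.0, 0.0, 1.0]] [ 1.153 -0.335  0.766] [[0.358, 0.934, -0.001], [0.704, -0.27, -0.657], [-0.614, 0.235, -0.754]]
side [[380.4, 0.0, 323.8], [0.0, 380.4, 201.1], [0.0, 0.0, 1.0]] [0.712 0.427 0.69 ] [[-0.957, 0.291, -0.007], [0.229, 0.736, -0.637], [-0.18, -0.611, -0.771]]
```

View pics/scene0.png

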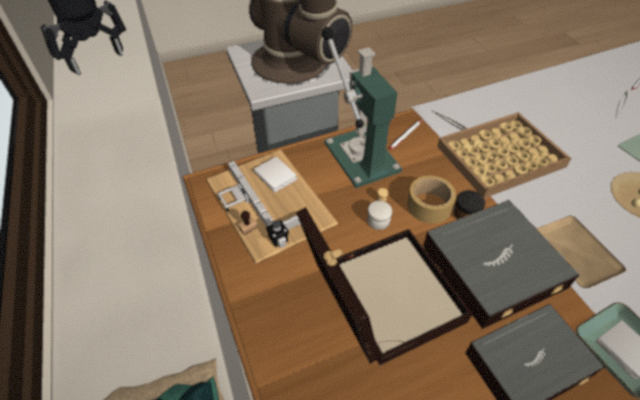

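View pics/side0.png

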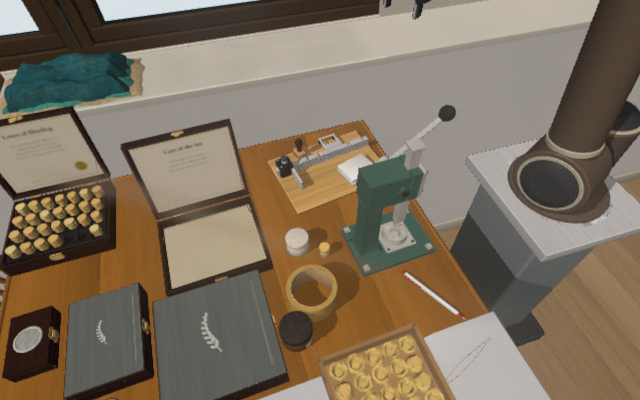

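The scene view shows the board with corners at about (208,182), (285,152), (336,222) and (258,258). The cards are at (275,173), the stop at (278,232), the stamp at (245,218), the jar at (380,213), the vial at (383,194) and the press at (370,130). The side view shows the same layout, with the stop at (285,170) and the cards at (357,168).

```bash
cat > h.py <<'E'
import numpy as np, cv2
def load(n): return dict(np.load(n))
def ray(s,uv,z):
    uv=np.atleast_2d(np.float64(uv)); K=s['intrinsics'];R=s['R'];t=s['t']
    d=np.c_[uv,np.ones(len(uv))]@np.linalg.inv(K).T@R; c=-R.T@t
    return c+d*((z-c[2])/d[:,2])[:,None]
def proj(s,X):
    p=np.atleast_2d(X)@s['R'].T+s['t']; p=p@s['intrinsics'].T; return p[:,:2]/p[:,2:]
def cloud(s):
    v,u=np.mgrid[:400,:640]; z=s['range_z']; K=s['intrinsics']
    c=np.stack([(u-K[0,2])/K[0,0]*z,(v-K[1,2])/K[1,1]*z,z],-1)
    return (c-s['t'])@s['R']
E
python3 - <<'E'
from h import *
a=load('scene0.npz');b=load('side0.npz')
A=cv2.resize(a['image'][145:270,195:345],None,fx=4,fy=4,interpolation=cv2.INTER_CUBIC)
B=cv2.resize(b['image'][110:220,255:395],None,fx=4,fy=4,interpolation=cv2.INTER_CUBIC)
cv2.imwrite('pics/ca.png',A);cv2.imwrite('pics/cb.png',B)
print(ray(a,[(208,182),(285,152),(336,222),(258,258)],.01).round(3))
for s in (a,b):
    P=cloud(s); hsv=cv2.cvtColor(s['image'],cv2.COLOR_BGR2HSV)
    m=(P[...,2]>.018)&(P[...,2]<.034)&(hsv[...,1]<45)&(hsv[...,2]>190)&(s['range_z']>0)&(P[...,0]>.1)&(P[...,0]<.8)
    n,l,st,c=cv2.connectedComponentsWithStats(m.astype('uint8'))
    for i in range(1,n):
        if st[i,4]>60:
            q=P[l==i]; r=cv2.minAreaRect(q[:,:2].astype('f4')); print(st[i],q.mean(0).round(4),r)
E
```

```text
[[ 0.41  -0.327  0.01 ]
 [ 0.379 -0.136  0.01 ]
 [ 0.618 -0.101  0.01 ]
 [ 0.646 -0.277  0.01 ]]
[257 158  39  32 678] [ 0.453  -0.1802  0.0272] ((0.4492831230163574, -0.1813248246908188), (0.07640798389911652, 0.06163083389401436), 19.674962997436523)
[337 157  35  26 409] [ 0.4581 -0.1809  0.0273] ((0.44927096366882324, -0.1793677806854248), (0.07740084826946259, 0.061276305466890335), 19.411230087280273)
```

View pics/ca.png

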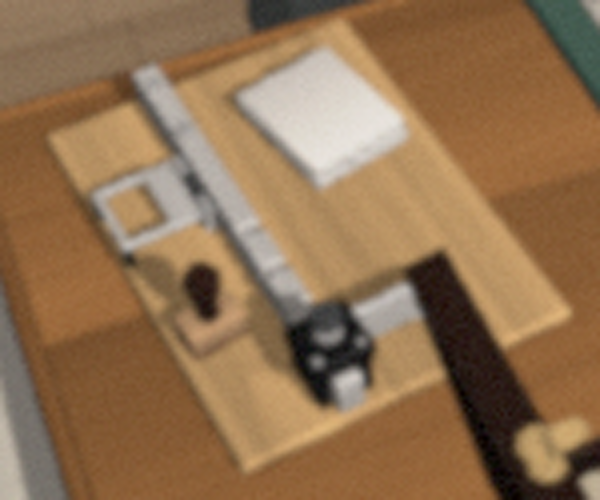

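View pics/cb.png

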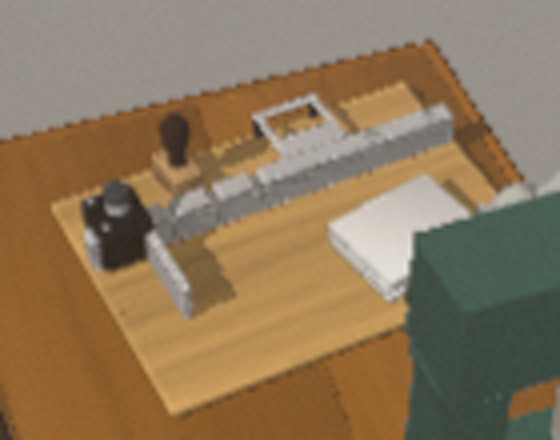

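Both crops show the stop near the far end of the rail, with its knob at about scene (277,224) and side (284,158). The cards lie askew near the fence, and the stamp is behind the fence. The open case lid and the press are close by. Next I fit the jig frame and measure the obstacles.

```bash
cat >> h.py <<'E'
def fitjig(pairs):
    J=np.array([p[0] for p in pairs]);W=np.array([p[1] for p in pairs])
    jm,wm=J.mean(0),W.mean(0);j=J-jm;w=W-wm
    th=np.arctan2((j[:,0]*w[:,1]-j[:,1]*w[:,0]).sum(),(j*w).sum());R=np.array([[np.cos(th),-np.sin(th)],[np.sin(th),np.cos(th)]])
    return th,wm-R@jm,(w-j@R.T)
E
python3 - <<'E'
from h import *
a=load('scene0.npz');b=load('side0.npz')
ca=lambda x,y:(195+x/4,145+y/4); cb=lambda x,y:(255+x/4,110+y/4)
pa=[((-.13,-.1),ca(48,135)),((-.13,.09),ca(345,22)),((.13,.09),ca(570,315)),((.13,-.1),ca(245,470))]
pb=[((.13,-.1),cb(52,207)),((-.13,-.1),cb(405,85)),((.13,.09),cb(178,412))]
for n,s,p in(('a',a,pa),('b',b,pb)):
    th,o,r=fitjig([(j,ray(s,uv,.01)[0,:2]) for j,uv in p]); print(n,np.degrees(th),o.round(4),(r*1000).round(1).tolist())
th,o,r=fitjig([(j,ray(s,uv,.01)[0,:2]) for s,p in((a,pa),(b,pb)) for j,uv in p]); print(np.degrees(th),o)
R=np.array([[np.cos(th),-np.sin(th)],[np.sin(th),np.cos(th)]])
np.savez('jig0.npz',R=R,o=o)
for n,s in(('a',a),('b',b)):
    P=cloud(s).reshape(-1,3)[s['range_z'].ravel()>0]; j=np.c_[(P[:,:2]-o)@R,P[:,2]]
    m=(abs(j[:,0]+.02)<.08)&(abs(j[:,1]+.037)<.02)&(abs(j[:,2]-.033)<.005); print('fence top n,x,y',m.sum(),j[m].mean(0).round(4),np.percentile(j[m][:,1],[5,95]).round(4))
    m=(j[:,2]>.018)&(j[:,2]<.045)&(j[:,0]>.06)&(j[:,0]<.13)&(j[:,1]>-.018)&(j[:,1]<.05); print('blade',m.sum(),np.percentile(j[m],[5,50,95],axis=0).round(4).tolist() if m.any() else '')
    m=(j[:,2]>.055)&(j[:,2]<.075)&(j[:,0]>.04)&(j[:,0]<.13)&(abs(j[:,1]+.037)<.02); print('knob',m.sum(),j[m].mean(0).round(4) if m.any() else '')
    # height map around in jig frame
    xs=np.arange(-.24,.34,.03);ys=np.arange(-.16,.26,.03);H=np.full((len(xs),len(ys)),-9)
    for i,x in enumerate(xs):
        for k,y in enumerate(ys):
            q=j[(abs(j[:,0]-x)<.015)&(abs(j[:,1]-y)<.015),2]
            if len(q): H[i,k]=round(q.max()*1000)
    print('rows x',xs[0],'cols y',ys[0]);print(H)
p=a; print('table rim etc; knob two-view:')
# triangulate knob
def line(s,uv): c=-s['R'].T@s['t'];d=ray(s,uv,0)[0]-c;return c,d/np.linalg.norm(d)
def tri(u1,u2):
    c1,d1=line(a,u1);c2,d2=line(b,u2);A=np.c_[d1,-d2];k=np.linalg.lstsq(A,c2-c1,rcond=None)[0];x=(c1+k[0]*d1+c2+k[1]*d2)/2;return np.r_[(x[:2]-o)@R,x[2]]
print(tri(ca(330,318),cb(118,192)),'stamp',tri(ca(205,285),cb(175,130)))
print('cards center', (np.array([.4493,-.1803])-o)@R)
E
```

```text
a 9.496833732338489 [ 0.511  -0.2085] [[-0.5, 1.0], [2.7, -1.5], [-1.0, -1.9], [-1.3, 2.4]]
b 10.028761905457893 [ 0.5047 -0.2036] [[0.0, 1.0], [1.8, 2.0], [-1.8, -2.9]]
9.765806119762038 [ 0.50832585 -0.20627866]
fence top n,x,y 430 [-0.0188 -0.0414  0.0339] [-0.0484 -0.034 ]
blade 112 [[0.0875, -0.0156, 0.0192], [0.0913, -0.0016, 0.0317], [0.0931, 0.0116, 0.0392]]
knob 60 [ 0.1044 -0.0406  0.0645]
rows x -0.24 cols y -0.16
[[190 190  -9  -9  -9  -9  -9  -9  -9  -9  -9  -9  -9  -9  -9]
 [191 190  -9  -9  -9  -9  -9  -9  -9  -9  -9  -9  -9  -9  -9]
 [190 189   4   3   2  -9  -9  -9  -9  -9  -9  -9  -9  -9  -9]
 [190 188   4   4   4   4   4   3   7   3   4   3   0  -9  -9]
 [190   4  14  14  40  14  14  14  14   4   6   5 298 293   3]
 [190   4  14  15  38  30  30  30  14   5   5   4 288  21  22]
 [190   4  30  30  38  30  32  31  26   5   4  19 258 274  35]
 [189   5  29  31  39  22  31  31  30   4   3  20 232 280 279]
 [189   5  29  28  38  14  30  14  14   4   5 201 234 279 277]
 [187   4  59  66  37  15  14  14  14   5   4 173 233 234 234]
 [  4   4  66  66  37  14  14  14  14   4
[... 1514 characters left out ...]
 67  51  40  14  13   4   4   3   3   3  17]
 [  4   5  14  12  68  51  13  14  13   3   3   4  33  30   3]
 [  4   4   5   4   3   4   4   3   4   5  42  43  42   4  50]
 [  5   3   4   4   3   3   3   3   3   4  43  43  42  49  50]
 [ -9  -9  -9   1 215 216  74  37  38  35  35   3   3  50  50]
 [ -9  -9  -9  -9 216 212  64  48  36  38  38  40  39   5  51]
 [ -9  -9  -9  -9 215 116  39  20  20  20  21  39  53  55  55]
 [ -9  -9  -9  -9 222 222  37  21  20  20  20  39  54  55  54]
 [ -9  -9  -9 212 220  87  36  21  20  21  20  39  54  54  54]]
table rim etc; knob two-view:
[ 0.10310493 -0.03730731  0.06003596] stamp [ 0.04754668 -0.07926687  0.05274129]
cards center [-0.05376399  0.03561426]
```

```bash
python3 steer.py '[[0,0,-0.02,5.6,0],[0,0,-0.02,5.6,0],[0,0,0,5.7,0]]'; python3 steer.py '[[0.033,-0.017,0,0,0],[0.033,-0.017,0,0,0],[0.033,-0.017,0,0,0],[0.033,-0.017,0,0,0],[0.033,-0.017,0,0,0]]'; python3 steer.py '[[0.033,-0.017,0,0,0],[0.033,-0.017,0,0,0],[0.033,-0.017,0,0,0],[0.033,-0.017,0,0,0],[0.033,-0.017,0,0,0]]'
python3 steer.py '[[0.033,-0.015,0,0,0],[0.033,-0.015,0,0,0],[0.033,-0.015,0,0,0],[0,0,0,0,0],[0,0,0,0,0]]'; python3 - <<'E'
from cell import bot
import cv2,numpy as np
o=bot.get_obs();print(o['position'],o['q'])
w=bot.snapshot('wrist');np.savez('w1.npz',p=o['position'],Rt=o['tool_rot'],**w)
s=bot.snapshot('side');np.savez('side1.npz',**s)
print(w['T_tool_cam'].round(4).tolist(),w['intrinsics'].round(1).tolist())
cv2.imwrite('pics/w1.png',np.hstack([w['image'][:,:,:],]));cv2.imwrite('pics/s1.png',s['image'][50:350,150:550])
E
```

```text
clock: 1.6
position: [0.6231, -0.1828, 0.2914]
tool_rot: [[0.985, 0.173, -0.003], [0.173, -0.985, 0.001], [-0.003, -0.001, -1.0]]
ft_force: [0.1, -0.3, 0.4]
gripper_width: -0.002
gripper_force: 0.0
[ 0.62307435 -0.18284307  0.29141031] [-1.63508758e+01  2.19625049e+01  2.15875195e+01  8.97824318e+01
 -8.57354862e-03  1.53694313e+02]
[[0.0001, -0.9586, -0.2847, 0.0728], [1.0, 0.0, 0.0003, -0.0002], [-0.0003, -0.2847, 0.9586, -0.1208], [0.0, 0.0, 0.0, 1.0]] [[327.3, 0.0, 320.8], [0.0, 327.3, 199.5], [0.0, 0.0, 1.0]]
```

View pics/w1.png

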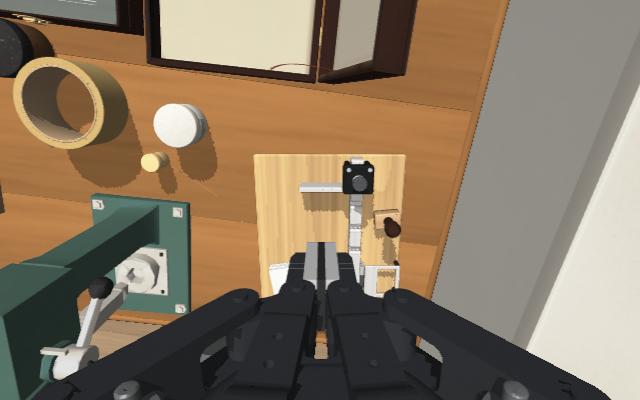

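View pics/s1.png

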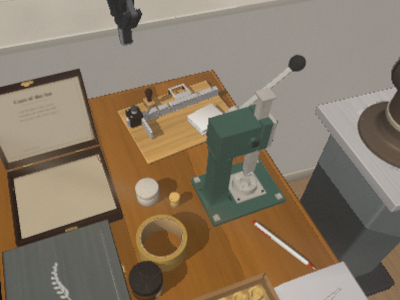

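The wrist view shows the board's far edge at y≈155, from x≈254 to 406. The knob is at (358,182), the blade spans x 300–343 at y≈188, and the closed fingertips are at (320,245). I refine the jig coordinates from these points and check them against the first fit.

```bash
cat >> h.py <<'E'
def wcam(w):
    w=dict(w);T=w['T_tool_cam'];Rwc=w['Rt']@T[:3,:3];c=w['p']+w['Rt']@T[:3,3]
    w['R']=Rwc.T;w['t']=-Rwc.T@c;return w
E
python3 - <<'E'
from h import *
g=load('jig0.npz');R,o=g['R'],g['o']
w=wcam(load('w1.npz')); J=lambda uv,z:((ray(w,uv,z)[:,:2]-o)@R*1000).round(1).tolist()
print('board far corners',J([(254,155),(406,155)],.01)); print('knob',J([(359,183)],.065),'blade top far/near edge',J([(303,184),(303,191),(300,188)],.0375))
P=cloud(w); j=np.c_[(P.reshape(-1,3)[:,:2]-o)@R,P.reshape(-1,3)[:,2]]; ok=w['range_z'].ravel()>0; uv=np.stack(np.meshgrid(range(640),range(400)),-1).reshape(-1,2)
ok&=uv[:,1]<240
def S(n,m): m&=ok; print(n,m.sum(),np.percentile(j[m],[2,50,98],axis=0).round(4).tolist())
x,y,z=j.T
S('board',(abs(z-.011)<.004)&(x>.03)&(x<.14)&(y>-.12)&(y<.11))
S('blade top',(abs(z-.0375)<.004)&(x>.07)&(x<.12)&(y>-.02)&(y<.05))
S('knob',(z>.058)&(z<.075)&(x>.07)&(x<.13)&(abs(y+.037)<.03))
S('fence top',(abs(z-.034)<.003)&(x>.03)&(x<.075)&(abs(y+.037)<.02))
S('saddle',(z>.044)&(z<.056)&(x>.07)&(x<.14)&(abs(y+.037)<.03))
E
```

```text
board far corners [[126.5, 86.4], [127.2, -100.9]]
knob [[105.0, -37.7]] blade top far/near edge [[96.8, 24.9], [88.3, 25.0], [91.9, 28.5]]
board 8711 [[0.0321, -0.0971, 0.0083], [0.0798, 0.0113, 0.0103], [0.127, 0.085, 0.012]]
blade top 218 [[0.0882, -0.0188, 0.0346], [0.0909, 0.0048, 0.0376], [0.0935, 0.0293, 0.0393]]
knob 188 [[0.0969, -0.0455, 0.0599], [0.1044, -0.0379, 0.0648], [0.1113, -0.0304, 0.0663]]
fence top 309 [[0.0309, -0.0451, 0.0323], [0.0532, -0.0382, 0.0343], [0.0747, -0.0315, 0.0359]]
saddle 712 [[0.0889, -0.0553, 0.045], [0.1091, -0.0357, 0.0482], [0.1211, -0.0206, 0.05]]
```

```bash
cat >> h.py <<'E'
def st():
    from cell import bot
    g=load('jig1.npz');o=bot.get_obs();p=o['position'];f=o['ft_force']
    t=o['tool_rot'];jr=np.degrees(np.arctan2(t[1,0],t[0,0])-np.arctan2(g['R'][1,0],g['R'][0,0]))
    print('jig mm',((p[:2]-g['o'])@g['R']*1000).round(1),'z',(p[2]*1000).round(1),'yaw vs jig',jr.round(2),'F jig',(f[:2]@g['R']).round(2),f[2].round(2),'t',o['clock'],'q6',o['q'][5].round(1))
E
python3 - <<'E'
from h import *
g=load('jig0.npz'); o=g['o']-g['R']@[.0032,.0012]; np.savez('jig1.npz',R=g['R'],o=o); print(o); st()
E
```

```text
[ 0.50537577 -0.20800406]
jig mm [118.5   3.5] z 292.8 yaw vs jig 0.03 F jig [-0.62 -0.4 ] 0.39 t 1.7 q6 153.7
```

```bash
python3 steer.py '[[0.003,-0.002,0.036,0,0],[0,0,0.036,0,0],[0,0,0.036,0,0],[0,0,0.036,0,0],[0,0,0.036,0,0]]' >/dev/null; python3 steer.py '[[0,0,0.036,0,0],[0,0,0.025,0,0],[0,0,0.01,0,0],[0,0,0,0,0],[0,0,0,0,0]]'; python3 -c "from h import *;st()"
```

```text
clock: 2.53
position: [0.6244, -0.1826, 0.0436]
tool_rot: [[0.986, 0.169, 0.001], [0.169, -0.986, -0.0], [0.001, 0.0, -1.0]]
ft_force: [-0.4, 0.1, 0.3]
gripper_width: 0.002
gripper_force: 0.0
jig mm [121.6   4.8] z 43.6 yaw vs jig -0.05 F jig [-0.38  0.18] 0.27 t 2.5333 q6 154.0
```

```bash
python3 steer.py '[[-0.004,0,0.004,0,0],[-0.004,0,0,0,0],[-0.004,0,0,0,0],[-0.004,0,0,0,0],[-0.004,0,0,0,0]]'; python3 -c "from h import *;st()"; python3 steer.py '[[-0.005,0,0,0,0],[-0.005,0,0,0,0],[-0.005,0,0,0,0],[0,0,0,0,0],[0,0,0,0,0]]'; python3 -c "from h import *;st()"
```

```text
clock: 2.95
position: [0.6056, -0.1854, 0.0396]
tool_rot: [[0.985, 0.17, 0.003], [0.17, -0.985, -0.0], [0.003, 0.001, -1.0]]
ft_force: [1.6, 0.1, 2.0]
gripper_width: 0.001
gripper_force: 1.4
jig mm [102.6   5.3] z 39.6 yaw vs jig 0.03 F jig [ 1.64 -0.15] 2.03 t 2.95 q6 153.2
clock: 3.37
position: [0.5888, -0.1877, 0.0378]
tool_rot: [[0.986, 0.17, -0.002], [0.17, -0.986, 0.0], [-0.002, -0.001, -1.0]]
ft_force: [-0.2, -0.3, 0.5]
gripper_width: -0.001
gripper_force: 0.0
jig mm [85.7  5.9] z 37.8 yaw vs jig 0.0 F jig [-0.2  -0.27] 0.5 t 3.3667 q6 152.6
```

```bash
cat >> h.py <<'E'
def knob():
    from cell import bot
    g=load('jig1.npz')
    for n in('scene','side'):
        s=bot.snapshot(n);P=cloud(s).reshape(-1,3)[s['range_z'].ravel()>0];j=np.c_[(P[:,:2]-g['o'])@g['R'],P[:,2]]
        x,y,z=j.T;m=(z>.054)&(z<.075)&(x>-.02)&(x<.13)&(y>-.052)&(y<-.022)
        print(n,'knob n',m.sum(),(j[m].mean(0)*1000).round(1) if m.any() else '','zmax pct',(np.percentile(z[m],80)*1000).round(1) if m.any() else '')
E
python3 steer.py '[[-0.004,0,-0.001,0,0],[-0.004,0,0,0,0],[0,0,0,0,0],[0,0,0,0,0]]'|grep force; python3 -c "from h import *;st();knob()"
```

```text
ft_force: [0.8, -0.4, 0.5]
gripper_force: 0.0
jig mm [78.2  5.7] z 39.0 yaw vs jig 0.01 F jig [ 0.76 -0.52] 0.54 t 3.7 q6 152.2
scene knob n 67 [ 78.9 -36.5  63.4] zmax pct 67.4
side knob n 1 [ 91.6 -26.5  70.3] zmax pct 70.3
```

```bash
python3 steer.py '[[-0.004,0,0,0,0],[-0.003,0,0,0,0],[0,0,0,0,0]]'|grep ft; python3 -c "from h import *;st()";  python3 steer.py '[[-0.003,0,0,0,0],[-0.002,0,0,0,0],[0,0,0,0,0]]'|grep ft; python3 -c "from h import *;st()"; python3 steer.py '[[-0.003,0,0,0,0],[-0.003,0,0,0,0],[0,0,0,0,0]]'|grep ft; python3 -c "from h import *;st();knob()"
```

```text
ft_force: [8.8, 2.0, -5.7]
jig mm [74.   5.5] z 39.5 yaw vs jig 0.05 F jig [9.03 0.53] -5.67 t 4.05 q6 151.9
ft_force: [0.8, 0.3, 0.3]
jig mm [66.6  5.6] z 39.4 yaw vs jig 0.02 F jig [0.86 0.14] 0.25 t 4.3 q6 151.7
ft_force: [-0.7, -0.2, -0.2]
jig mm [60.1  5.6] z 39.3 yaw vs jig 0.0 F jig [-0.69 -0.08] -0.23 t 4.55 q6 151.4
scene knob n 68 [ 62.7 -36.   65.9] zmax pct 69.9
side knob n 2 [ 73.4 -26.5  73.7] zmax pct 73.9
```

```bash
python3 steer.py '[[-0.004,0,0,0,0],[-0.004,0,0,0,0],[-0.003,0,0,0,0],[0,0,0,0,0]]'|grep ft; python3 -c "from h import *;st();knob()"; python3 steer.py '[[-0.0015,0,0,0,0],[0,0,0,0,0],[0,0,0,0,0]]'|grep ft; python3 -c "from h import *;st();knob()"
```

```text
ft_force: [-0.0, -0.3, 0.6]
jig mm [48.9  5.7] z 39.2 yaw vs jig 0.0 F jig [-0.08 -0.26] 0.63 t 4.9833 q6 150.9
scene knob n 67 [ 50.6 -36.8  64.6] zmax pct 67.3
side knob n 4 [ 62.1 -26.   72.5] zmax pct 74.4
ft_force: [0.2, 0.5, -0.3]
jig mm [48.3  5.6] z 39.2 yaw vs jig 0.02 F jig [0.25 0.44] -0.27 t 5.3333 q6 150.8
scene knob n 64 [ 50.4 -37.   64.4] zmax pct 66.6
side knob n 3 [ 62.  -23.7  69.5] zmax pct 71.1
```

```bash
for i in 1; do python3 steer.py '[[-0.002,0,0,0,0],[0,0,0,0,0],[0,0,0,0,0]]'|grep ft; python3 -c "from h import *;st();knob()"; done; python3 steer.py '[[-0.0015,0,0,0,0],[0,0,0,0,0],[0,0,0,0,0]]'|grep ft; python3 -c "from h import *;st();knob()"
```

```text
ft_force: [0.6, -0.1, -0.5]
jig mm [46.3  5.6] z 39.3 yaw vs jig 0.02 F jig [ 0.58 -0.17] -0.53 t 5.6833 q6 150.7
scene knob n 64 [ 48.1 -37.   63.1] zmax pct 65.2
side knob n 2 [ 59.4 -26.1  72.9] zmax pct 73.0
ft_force: [1.0, -0.5, -0.2]
jig mm [45.1  5.6] z 39.3 yaw vs jig 0.02 F jig [ 0.92 -0.71] -0.24 t 6.0333 q6 150.7
scene knob n 65 [ 48.  -37.1  63.6] zmax pct 67.8
side knob n 3 [ 57.8 -28.9  71. ] zmax pct 72.5
```

```bash
python3 steer.py '[[-0.001,0,0,0,0],[0,0,0,0,0],[0,0,0,0,0]]'|grep ft; python3 -c "from h import *;st();knob()";  python3 steer.py '[[-0.0007,0,0,0,0],[0,0,0,0,0],[0,0,0,0,0]]'|grep ft; python3 -c "from h import *;st();knob()"
```

```text
ft_force: [5.8, 0.5, -2.4]
jig mm [44.8  5.6] z 39.4 yaw vs jig 0.04 F jig [ 5.76 -0.49] -2.36 t 6.3833 q6 150.6
scene knob n 65 [ 47.2 -37.3  63. ] zmax pct 64.5
side knob n 2 [ 57.9 -27.   69.9] zmax pct 71.5
ft_force: [6.5, 1.6, -4.5]
jig mm [44.5  5.6] z 39.4 yaw vs jig 0.05 F jig [6.7  0.51] -4.49 t 6.7333 q6 150.6
scene knob n 71 [ 47.1 -36.1  64. ] zmax pct 68.9
side knob n 2 [ 57.3 -28.   72. ] zmax pct 73.3
```

Pushing at x≈44.5 meets a holding force of 6 N with no motion, which fits a plunger seated in the notch. I back off, lift and check the stop, and I map the clearance to the press.

```bash
python3 steer.py '[[0.01,0,0,0,0],[0.012,0,0,0,0],[0.005,0,-0.03,0,0],[0,0,-0.04,0,0],[0,0,-0.04,0,0]]'>/dev/null;python3 steer.py '[[-0.02,0,-0.04,0,0],[-0.04,0,-0.04,0,0],[-0.04,0,-0.03,0,0],[0,0,0,0,0],[0,0,0,0,0]]'|grep ft; python3 - <<'E'
from h import *
from cell import bot
st();knob()
g=load('jig1.npz');L=[]
o=bot.get_obs();w=bot.snapshot('wrist');np.savez('w2.npz',p=o['position'],Rt=o['tool_rot'],**w);cv2.imwrite('pics/w2.png',w['image'])
for n in('scene0.npz','side0.npz'):
    s=load(n);P=cloud(s).reshape(-1,3)[s['range_z'].ravel()>0];L.append(np.c_[(P[:,:2]-g['o'])@g['R'],P[:,2]])
j=np.vstack(L);x,y,z=j.T
for a in np.arange(-.2,.12,.02):
    print(round(a,2),[(lo,(np.percentile(y[m],1)*1000).round()) for lo,hi in((.04,.12),(.12,.2),(.2,.4)) for m in[(x>=a)&(x<a+.02)&(y>.09)&(y<.3)&(z>lo)&(z<hi)] if m.sum()>2])
E
```

```text
ft_force: [0.4, -0.3, -1.2]
jig mm [-11.7   5.1] z 243.5 yaw vs jig -0.06 F jig [ 0.36 -0.36] -1.17 t 7.6667 q6 147.7
scene knob n 53 [ 45.4 -39.6  61.1] zmax pct 63.2
side knob n 38 [ 46.5 -34.3  60.9] zmax pct 62.8
-0.2 []
-0.18 []
-0.16 []
-0.14 [(0.2, np.float64(201.0))]
-0.12 [(0.2, np.float64(195.0))]
-0.1 [(0.2, np.float64(201.0))]
-0.08 [(0.2, np.float64(199.0))]
-0.06 [(0.12, np.float64(219.0)), (0.2, np.float64(196.0))]
-0.04 [(0.04, np.float64(232.0)), (0.12, np.float64(218.0)), (0.2, np.float64(196.0))]
-0.02 [(0.04, np.float64(234.0)), (0.12, np.float64(188.0)), (0.2, np.float64(188.0))]
-0.0 [(0.12, np.float64(190.0)), (0.2, np.float64(190.0))]
0.02 [(0.04, np.float64(219.0)), (0.12, np.float64(185.0)), (0.2, np.float64(212.0))]
0.04 [(0.04, np.float64(217.0)), (0.12, np.float64(187.0)), (0.2, np.float64(210.0))]
0.06 [(0.04, np.float64(221.0)), (0.12, np.float64(214.0)), (0.2, np.float64(213.0))]
0.08 []
0.1 []
```

View pics/w2.png

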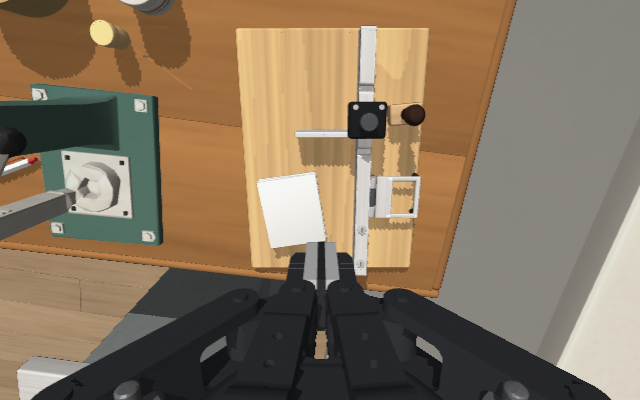

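The wrist view shows the cards as a quad at about (258,181), (315,173), (326,241) and (270,248). The blade spans x 295–347 at y≈133 and the knob is at (369,121). The press base's right edge is at x≈160, so it is well clear of the cards.

```bash
cat >> h.py <<'E'
def cards(w):
    g=load('jig1.npz');w=wcam(w);hsv=cv2.cvtColor(w['image'],cv2.COLOR_BGR2HSV)
    P=cloud(w);z=P[...,2];j=np.concatenate([(P[...,:2]-g['o'])@g['R'],z[...,None]],-1)
    m=(abs(z-.027)<.005)&(w['range_z']>0)&(hsv[...,1]<40)&(hsv[...,2]>150)&(j[...,1]>-.027)&(j[...,1]<.1)&(j[...,0]<.026)&(j[...,0]>-.15)
    n,l,s,_=cv2.connectedComponentsWithStats(m.astype('uint8'));k=1+s[1:,4].argmax();mm=l==k
    c=max(cv2.findContours(mm.astype('uint8'),0,2)[0],key=cv2.contourArea).reshape(-1,2)
    q=(ray(w,c,.027)[:,:2]-g['o'])@g['R']; r=cv2.minAreaRect((q*1000).astype('f4'))
    print('cards z',z[mm].mean().round(4),'rect',np.round(r[0],1),np.round(r[1],1),round(r[2],1),'corners',np.round(cv2.boxPoints(r),1).tolist())
E
python3 - <<'E'
from h import *
w=load('w2.npz');cards(w);v=wcam(w);g=load('jig1.npz')
J=lambda uv,z:((ray(v,uv,z)[:,:2]-g['o'])@g['R']*1000).round(1).tolist()
print('knob',J([(369,121)],.062),'blade top near edge/far',J([(300,138),(300,131)],.0375),'far corners',J([(236,28),(428,28)],.01),'fence face',J([(360,180),(357,250)],.034))
E
```

```text
cards z 0.0271 rect [-51.3  36.7] [76.9 62.6] 9.1 corners [[-94.19999694824219, 61.599998474121094], [-84.30000305175781, -0.20000000298023224], [-8.399999618530273, 11.899999618530273], [-18.299999237060547, 73.69999694824219]]
knob [[45.6, -37.2]] blade top near edge/far [[28.0, 26.0], [34.8, 25.9]] far corners [[130.5, 87.9], [130.5, -98.1]] fence face [[-14.9, -34.5], [-93.3, -33.9]]
```

```bash
python3 steer.py '[[-0.011,-0.029,0,0,0],[-0.011,-0.029,0,0,0],[-0.011,-0.029,0.02,0,0],[0,0,0.036,0,0],[0,0,0.036,0,0]]'>/dev/null;python3 steer.py '[[0,0,0.036,0,0],[0,0,0.036,0,0],[0,0,0.03,0,0],[0,0,0,0,0],[0,0,0,0,0]]'|grep ft; python3 -c "from h import *;st()"
```

```text
ft_force: [-0.5, -0.6, 0.5]
jig mm [-45.6  93.6] z 45.0 yaw vs jig 0.06 F jig [-0.61 -0.54] 0.53 t 8.65 q6 154.7
```

```bash
python3 steer.py '[[0,0,0.008,0,0],[0,0.008,0,0,0],[0,0.008,0,0,0],[0,0.008,0,0,0],[0,0.008,0,0,0]]'|grep ft; python3 -c "from h import *;st()";python3 steer.py '[[0,0.005,0,0,0],[0,0.004,0,0,0],[0,0,0,0,0]]'|grep ft; python3 -c "from h import *;st()"
```

```text
ft_force: [-0.3, 2.1, 1.1]
jig mm [-43.4  59.2] z 40.2 yaw vs jig 0.0 F jig [0.05 2.09] 1.1 t 9.0667 q6 151.1
ft_force: [-0.4, -0.5, 0.6]
jig mm [-44.   50.4] z 39.4 yaw vs jig -0.04 F jig [-0.5 -0.4] 0.56 t 9.3167 q6 150.2
```

```bash
python3 steer.py '[[0,0.002,0,0,0],[0,0.001,0,0,0],[0,0,0,0,0]]'|grep ft; python3 -c "from h import *;st()";python3 steer.py '[[0,0.002,0,0,0],[0,0,0,0,0],[0,0,0,0,0]]'|grep ft; python3 -c "from h import *;st()";python3 steer.py '[[0,0.002,0,0,0],[0,0,0,0,0],[0,0,0,0,0]]'|grep ft; python3 - <<'E'
from h import *
from cell import bot
st();o=bot.get_obs();w=bot.snapshot('scene');np.savez('s3.npz',**w)
g=load('jig1.npz');P=cloud(w);j=(P[...,:2]-g['o'])@g['R'];hsv=cv2.cvtColor(w['image'],cv2.COLOR_BGR2HSV)
m=(abs(P[...,2]-.027)<.005)&(hsv[...,1]<45)&(hsv[...,2]>180)&(abs(j[...,0]+.04)<.07)&(abs(j[...,1]-.01)<.04)
print(m.sum(),cv2.minAreaRect((j[m]*1000).astype('f4')))
E
```

```text
ft_force: [-0.5, 0.6, 1.1]
jig mm [-44.3  48.7] z 39.0 yaw vs jig 0.03 F jig [-0.42  0.68] 1.11 t 9.5667 q6 149.9
ft_force: [-1.6, 5.9, 4.1]
jig mm [-44.5  47.9] z 38.9 yaw vs jig 0.07 F jig [-0.6   6.06] 4.12 t 9.8167 q6 149.7
ft_force: [-3.4, 11.6, 7.2]
jig mm [-44.8  47.4] z 38.9 yaw vs jig 0.11 F jig [-1.37 11.96] 7.2 t 10.0667 q6 149.5
600 ((-58.70265197753906, 2.069263458251953), (62.00419235229492, 76.82911682128906), 86.75057983398438)
```

```bash
python3 steer.py '[[0,-0.012,0,0,0],[0,-0.006,-0.025,0,0],[0,0,-0.035,0,0],[-0.026,0.01,0,0,0],[-0.026,0.02,0,0,0]]'>/dev/null;python3 steer.py '[[-0.025,0.02,0,0,0],[0,0.014,0,0,0],[0,0,0.03,0,0],[0,0,0,0,0],[0,0,0,0,0]]'|grep ft; python3 -c "from h import *;st()"
```

```text
ft_force: [-0.0, 0.9, 0.2]
jig mm [-122.1   -0.6] z 68.0 yaw vs jig 0.01 F jig [0.16 0.92] 0.16 t 10.95 q6 139.5
```

```bash
python3 steer.py '[[0,-0.002,0.03,0,0],[0,0,0,0,0],[0.008,0,0,0,0],[0.006,0,0,0,0],[0.006,0,0,0,0]]'|grep ft; python3 -c "from h import *;st()";python3 steer.py '[[0.006,0,0,0,0],[0.006,0,0,0,0],[0.006,0,0,0,0],[0.006,0,0,0,0],[0.006,0,0,0,0]]'|grep ft; python3 -c "from h import *;st()";python3 steer.py '[[0,0,0,0,0],[0,0,0,0,0]]'|grep ft; python3 -c "from h import *;st()"
```

```text
ft_force: [-0.5, -0.2, -0.4]
jig mm [-99.5   0.1] z 40.5 yaw vs jig 0.06 F jig [-0.54 -0.08] -0.37 t 11.3667 q6 141.3
ft_force: [-1.1, -0.1, 0.1]
jig mm [-70.5   0.6] z 39.1 yaw vs jig 0.03 F jig [-1.09  0.07] 0.05 t 11.7833 q6 143.5
ft_force: [0.0, 0.3, -0.4]
jig mm [-70.8   0.6] z 38.9 yaw vs jig 0.05 F jig [0.11 0.33] -0.44 t 11.95 q6 143.4
```

```bash
python3 steer.py '[[0.003,0,0,0,0],[0.003,0,0,0,0],[0,0,0,0,0]]'|grep ft; python3 -c "from h import *;st()";python3 steer.py '[[0.002,0,0,0,0],[0,0,0,0,0],[0,0,0,0,0]]'|grep ft; python3 -c "from h import *;st()"; python3 steer.py '[[0.001,0,0,0,0],[0,0,0,0,0],[0,0,0,0,0]]'|grep ft; python3 -c "from h import *;st()"
```

```text
ft_force: [0.0, -0.5, 0.4]
jig mm [-64.8   0.5] z 39.0 yaw vs jig 0.02 F jig [-0.06 -0.48] 0.37 t 12.2 q6 143.9
ft_force: [-1.0, 0.3, 0.9]
jig mm [-63.1   0.5] z 39.1 yaw vs jig 0.02 F jig [-0.97  0.47] 0.88 t 12.45 q6 144.0
ft_force: [-0.3, 0.8, 0.1]
jig mm [-62.1   0.5] z 39.1 yaw vs jig 0.02 F jig [-0.2   0.81] 0.07 t 12.7 q6 144.1
```

```bash
python3 steer.py '[[0.0007,0,0,0,0],[0,0,0,0,0],[0,0,0,0,0]]'|grep ft; python3 -c "from h import *;st()";python3 steer.py '[[0.0007,0,0,0,0],[0,0,0,0,0],[0,0,0,0,0]]'|grep ft; python3 - <<'E'
from h import *
from cell import bot
st();knob();o=bot.get_obs();w=bot.snapshot('wrist');np.savez('w4.npz',p=o['position'],Rt=o['tool_rot'],**w);cv2.imwrite('pics/w4.png',w['image'][:,150:550]);cards(load('w4.npz'))
E
```

```text
ft_force: [-0.4, 0.0, 0.1]
jig mm [-61.5   0.5] z 39.0 yaw vs jig 0.02 F jig [-0.41  0.08] 0.06 t 12.95 q6 144.1
ft_force: [0.1, -0.1, 0.3]
jig mm [-60.7   0.5] z 39.0 yaw vs jig 0.02 F jig [ 0.11 -0.11] 0.33 t 13.2 q6 144.2
scene knob n 56 [ 45.7 -39.5  60.8] zmax pct 62.6
side knob n 39 [ 46.5 -34.6  60.4] zmax pct 62.2
cards z 0.0271 rect [-11.    5.3] [74.6 61.9] 0.8 corners [[-48.79999923706055, 35.70000076293945], [-47.900001525878906, -26.200000762939453], [26.700000762939453, -25.200000762939453], [25.899999618530273, 36.70000076293945]]
```

View pics/w4.png

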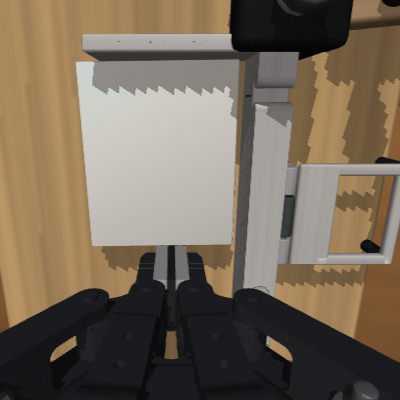

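The cards are nearly home. Their far edge runs from (77,62) to (240,58) in the crop, just under the blade's edge, and there is a thin gap to the fence on the right. I keep pushing until contact force shows.

```bash
python3 steer.py '[[0.0007,0,0,0,0],[0,0,0,0,0],[0,0,0,0,0]]'|grep ft; python3 -c "from h import *;st()";python3 steer.py '[[0.0005,0,0,0,0],[0,0,0,0,0],[0,0,0,0,0]]'|grep ft; python3 -c "from h import *;st()"
```

```text
ft_force: [-1.9, -0.2, -0.2]
jig mm [-60.2   0.6] z 39.0 yaw vs jig 0.02 F jig [-1.87  0.14] -0.15 t 13.6 q6 144.2
ft_force: [-2.1, -1.3, 1.6]
jig mm [-60.1   0.7] z 39.0 yaw vs jig 0.01 F jig [-2.3  -0.94] 1.64 t 13.85 q6 144.2
```

```bash
python3 steer.py '[[-0.01,0,0,0,0],[0,0,-0.03,0,0],[0,-0.01,-0.02,0,0],[0.028,-0.025,0,0,0],[0.028,-0.026,0,0,0]]'>/dev/null;python3 steer.py '[[0.002,-0.006,0,0,0],[0,0,0.03,0,0],[0,0,0.02,0,0],[0,0,0,0,0],[0,0,0,0,0]]'|grep ft; python3 -c "from h import *;st()"
```

```text
ft_force: [0.1, -0.4, -0.6]
jig mm [-12.7  68. ] z 38.4 yaw vs jig 0.02 F jig [ 0.03 -0.42] -0.63 t 14.6833 q6 153.6
```

```bash
python3 steer.py '[[0,0.008,0,0,0],[0,0.006,0,0,0],[0,0.003,0,0,0],[0,0.002,0,0,0],[0,0,0,0,0]]'|grep ft; python3 -c "from h import *;st()";python3 steer.py '[[0,0.001,0,0,0],[0,0,0,0,0],[0,0,0,0,0]]'|grep ft; python3 -c "from h import *;st()";python3 steer.py '[[0,0.001,0,0,0],[0,0,0,0,0],[0,0,0,0,0]]'|grep ft; python3 -c "from h import *;st()"
```

```text
ft_force: [-0.7, 1.3, 0.3]
jig mm [-11.   47.6] z 40.0 yaw vs jig -0.03 F jig [-0.42  1.42] 0.3 t 15.1 q6 151.7
ft_force: [0.2, 0.2, 0.8]
jig mm [-11.6  47.6] z 39.1 yaw vs jig 0.03 F jig [0.22 0.15] 0.77 t 15.35 q6 151.7
ft_force: [0.3, 3.0, 2.8]
jig mm [-11.5  47. ] z 39.0 yaw vs jig 0.04 F jig [0.76 2.87] 2.77 t 15.6 q6 151.6
```

```bash
python3 steer.py '[[0,0.001,0,0,0],[0,0,0,0,0]]'|grep ft; python3 steer.py '[[0,-0.01,0,0,0],[0,-0.01,0,0,0],[0,-0.005,-0.036,0,0],[0,0,-0.036,0,0],[0,0,-0.036,0,0]]'>/dev/null;python3 steer.py '[[-0.036,0,-0.02,0,0],[-0.036,0.01,0,0,0],[-0.02,0.03,0,0,0],[0,0.03,0,0,0],[0,0,0,0,0]]'|grep ft; python3 - <<'E'
from h import *
from cell import bot
st();knob();o=bot.get_obs();w=bot.snapshot('wrist');np.savez('w5.npz',p=o['position'],Rt=o['tool_rot'],**w);v=w['image'];cv2.imwrite('pics/w5.png',cv2.resize(v[20:270,200:480],None,fx=2,fy=2));cards(load('w5.npz'))
E
```

```text
ft_force: [0.5, 6.7, 3.7]
ft_force: [0.2, 0.2, 0.8]
jig mm [-104.3   -2.6] z 167.4 yaw vs jig -0.18 F jig [0.27 0.15] 0.77 t 16.6 q6 141.0
scene knob n 54 [ 45.4 -39.4  60.8] zmax pct 62.6
side knob n 39 [ 46.2 -34.5  60.2] zmax pct 62.0
cards z 0.027 rect [-10.8   2.7] [74.6 59.9] 0.6 corners [[-48.400001525878906, 32.29999923706055], [-47.900001525878906, -27.600000381469727], [26.799999237060547, -26.799999237060547], [26.200000762939453, 33.0]]
```

View pics/w5.png

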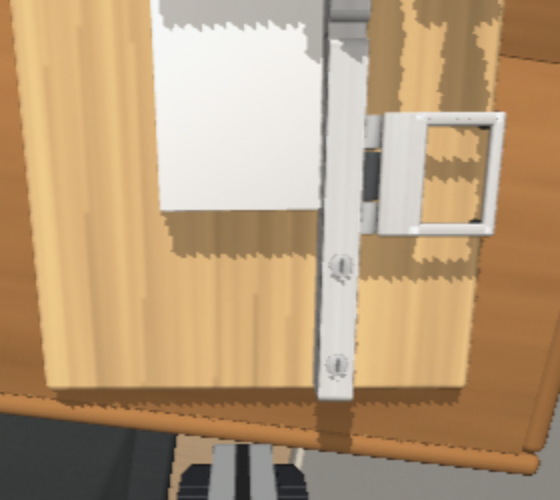

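The cards lie flush to the fence and measure square to 0.6°, with their end on the stop face at x≈26.5 mm. The knob is still down at 61–62 mm and the arm is clear of everything, so I hand in.

```bash
python3 -c "
from cell import bot
print(bot.finish_job())"
```

```text
the job is handed in; nothing more can be done
None
```

The job is handed in: by my last measurements the stop is seated in the middle notch and the card stack is square (0.6°) against the fence and stop, with the arm clear of everything; the judge's verdict was not shown.

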